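# Open the bar clamp to its end stop

## Task

Open the bar clamp on the shelf all the way: with a fingertip press the release button on top of its sliding jaw right down, and hold it down while you push the jaw along the bar, away from the screw head, until it stands against the stop pin. Then let the button spring up so that the jaw is locked there. Push gently, grip or pick up nothing, and leave the things around the clamp where they are.

Things in the scene. Friction and masses are not known exactly. Their poses are not given: they have to be found in the camera images.
- clamp: The bar clamp, screwed to the shelf (cannot move): aluminium bar along its y axis from -245 to +198 mm, 22 mm wide, top 62 mm above the shelf. Origin on the shelf under the bar's centre line, z up. Grey fixed head (110 mm high) with screw and 120 mm T-bar at y -330 to -155 mm. The jaw opens towards +y.
- button_top (a point): Centre of the release button's top face: a ribbed steel pad 26 (clamp x) by 40 mm (clamp y) on top of the grey sliding jaw; moves with both, axes as the clamp's. Fully up it is 115 mm above the shelf, 10 mm proud of the jaw's flat top (105 mm); fully down 107 mm. The jaw is 44 mm wide (its black facing 52 mm) and reaches from 48 mm behind this point (-y) to 46 mm ahead (+y).
- thumb_ridge (a point): Middle of the top edge of the thumb ridge on the jaw: a bar 40 mm across (clamp x), 10 mm thick, 34 mm ahead (+y) of the button's centre, its near face 29 mm ahead. Its top is 118 mm above the shelf, 11 mm above the button when that is down; a fingertip holding the button down pushes against it. Nothing else of the jaw stands higher than the button.
- jaw (a joint): Slide of the jaw in m: 0 nearest the head, growing as the clamp opens (clamp +y), 0.160 at the stop pin; starts at 0 to 0.050. The button's centre is at clamp y = value - 75 mm. With the button up the ratchet under the bar locks it against opening, after at most 10 mm of play; let up on the way, it locks at the next notch (every 10 mm). It drags with about 2 N when free.
- release (a joint): Travel of the release button, in m: 0 fully up, 0.008 fully down. A spring pushes it up with about 2 N at the top and 4 N at the bottom. The latch is free beyond 0.005. At the start it may stand up to 0.005 down where the latch rests on a tooth's slope.
- stop_pin (a point): Centre of the steel stop pin, 8 mm thick and 52 mm long, that passes crosswise (clamp x) through the bar at clamp y = +135 mm, 52 mm above the shelf. The jaw's rear end (46 mm ahead of the button's centre) meets it.
- can_a: Flattened red drinks can, a crumpled puck 69 mm across and 21 mm high, loose; origin at the centre of its underside.
- can_b: Another flattened red can, the same.
- can_c: The third flattened red can, the same.
- jar: Glass jar with steel lid, 72 mm across, 98 mm high, loose; origin at the centre of its underside.
- glue: White glue bottle, 54 mm across, 165 mm high, loose; origin at the centre of its underside.
- scraper: Yellow scraper lying flat, loose: along its x axis from -105 mm (handle end) to +82 mm (steel blade, 75 mm wide), 20 mm high; origin at shelf height under its neck.
- tape: Black tape measure, 66 by 34 mm, 60 mm high, loose; origin at the centre of its underside.
- offcut: Wood offcut lying flat, 45 (x) by 110 (y) by 22 mm, loose; origin at the centre of its underside.

How it is judged:
By the outcome, as a careful person would: the job done as asked, in the order asked, and still so for the second after the job is handed in, with the robot touching nothing.
It also fails if it takes over 38 s, if anything falls off the work surface, if the arm or the gripper's body presses on something with over 40 N, if the wrist force passes 120 N, or if a joint passes its speed limit or range.

## Robot

A 6-joint arm with a two-finger parallel gripper is mounted at the origin on the work surface. World frame = base frame: x ahead of the robot, y to its left, z up, the work surface at z = 0. Lengths are in m, angles in rad, forces in N, time in s.
With the tool pointing down it reaches from about 0.3 to 0.775 m from the base axis. Payload 14.6 kg.
Tool frame: the origin (TCP) lies at the very end of the fingers, on their centre line; the grasp point (between the pads) lies 19 mm behind it; z points along the fingers, x is the direction in which the jaws open and shut, and the axes are right-handed (so a half turn about z gives the same grasp; the last joint's range is limited). The gripper opens to 85 mm and grips with 20 to 120 N. Pads are 22 mm wide; open, the fingers measure 114 mm over their backs; the gripper's body (76 mm by 85 mm) begins 54 mm behind the grasp point. The pads swing forward as they close: fully open they stand 13 mm farther back than shut.
Start: joints at [1.089, 0.3, 1.521, -0, 1.321, -0.067], TCP at [0.222, 0.503, 0.231] pointing down, gripper open.
Joint ranges: [-3.03, 3.03], [-0.79, 2.21], [0.23, 2.52], [-1.04, 4.18], [0, 3.07], [-2.55, 2.55]. Speed limits (rad/s): [2.22, 2.22, 2.57, 3.14, 3.14, 3.14].

## Interface

Orientations are given as a unit quaternion [x, y, z, w].
In Python, from bench import bot, vision gives the robot as it stands. The module is installed in compiled form; this text tells all that it offers.
- The arm moves only by the tool arm_command, never from a script. Its argument "targets" is a list of rows, each a list of 7 numbers: the shift along the tool's x, y, z in mm, then the turn, a rotation vector about the tool's x, y, z in rad, then the closure, from 0 (fully open) to 1 (shut). In form: [[dx, dy, dz, rx, ry, rz, hand], ...]. A call has 1 to 8 rows; each row is the pose to reach, as a shift and turn from the pose measured when the call began, along the tool's axes at that moment; what a row does not reach only later rows make up. A row lasts 1/8 s, in which the tool goes at most 62.5 mm and 10.7 degrees, less where a joint would pass 70% of its speed; a pose out of reach is approached as far as the arm can. A call with a gripper value outside its range is refused whole. The fingers move at their own pace and stop on an object; "force" is the grip in N (left out, the last holds). Time passes only in rows, so rows that repeat a pose let the fingers close. It gives the time, the measured TCP pose, the force and the opening at its end, in the units of the state.
- bot.get_state(): the state, without advancing time (a new reading comes with each control period).
- vision.read_camera(name): name is "scene" or "top" or "wrist"; returns (picture, depth): 384x512x3 uint8, blue, green, red; 384x512 float32, m along the optical axis (not along the pixel's ray), 0 where there is no reading.
- vision.camera_params(name): a dict with "fx", "fy", "cx", "cy" (pixels), "rvec" (rotation vector, rad) and "tvec" (3), from world to camera coordinates, as OpenCV has them. Camera axes: x right, y down, z forward; pixel columns grow to the right and rows downward; lengths in m; the calibration is good to about 2 mm. A picture is of the moment at which its call begins: read the wrist's pose just before it. camera_params takes no time and is no camera call; for the wrist camera it gives the pose at the moment of the call.
- bot.sign_off(): hands the job in, once; it reports no verdict.
The state is a dict: "clock": time; "qpos": joint angles; "dq": joint speeds; "tau": joint torques, N m; "position": TCP position; "eef_rot": TCP orientation; "force": force on the tool from outside, world axes, zero at the start; "torque": the same for the moment, N m; "gripper_width": finger opening in m.
Only numpy, scipy, OpenCV 4.12 (cv2) and the standard library are available. Lean on these libraries where they do the work, as an engineer would, in place of code of your own. Each camera call takes 0.05 s, during which the arm holds its last target.

## Working session

There is one attempt and no reset: what is moved stays moved. The work goes in short steps, Python scripts to look and compute and a tool call to move; the robot and the scene stay as the last step left them, time stands still between calls to the robot, and variables do not carry over. Pictures are saved under pics/ and viewed, and the job is handed in when it is done.

Besides the shell and the picture viewer there is one more tool, called by a JSON object that holds its "fn" and its "kwargs", one argument or row to a line. arm_command: Moves the arm, as the interface text tells. Its arguments: {"type":"object","properties":{"targets":{"type":"array","items":{"type":"array","items":{"type":"number"}}},"force":{"type":"number"}},"required":["targets"]}

```bash
mkdir -p pics; cat > h.py <<'E'
import numpy as np,cv2
from bench import bot,vision
from scipy.spatial.transform import Rotation as R
def grab(n,tag):
    p=vision.camera_params(n); im,d=vision.read_camera(n)
    cv2.imwrite(f'pics/{tag}.png',im); np.savez(f'{tag}.npz',im=im,d=d,K=np.array([p['fx'],p['fy'],p['cx'],p['cy']]),r=np.array(p['rvec']).ravel(),t=np.array(p['tvec']).ravel())
def load(tag):
    z=np.load(f'{tag}.npz'); return z
def world(tag):
    z=load(tag); d=z['d']; fx,fy,cx,cy=z['K']; v,u=np.mgrid[:d.shape[0],:d.shape[1]]
    P=np.stack([(u-cx)/fx*d,(v-cy)/fy*d,d],-1)
    M=R.from_rotvec(z['r']).as_matrix(); W=(P-z['t'])@M
    W[d<=0]=np.nan; return W,z['im']
E
python3 - <<'E'
from h import *
grab('top','top0');grab('scene','scene0')
s=bot.get_state();print(s['clock'],s['position'],s['eef_rot'],s['force'],s['gripper_width'])
a=np.hstack([cv2.imread('pics/top0.png')]);
E
```

```text
0.1 [0.22153419 0.50316596 0.2307557 ] [ 8.37548051e-01  5.46363399e-01 -4.75555920e-04  2.67918189e-04] [ 0.60587868  0.58671851 -0.55335873] 0.0853683384022355
```

View pics/top0.png

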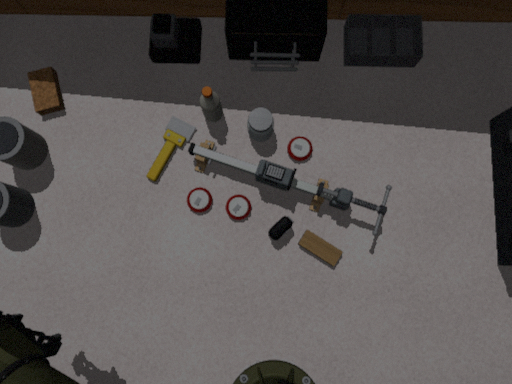

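View pics/scene0.png

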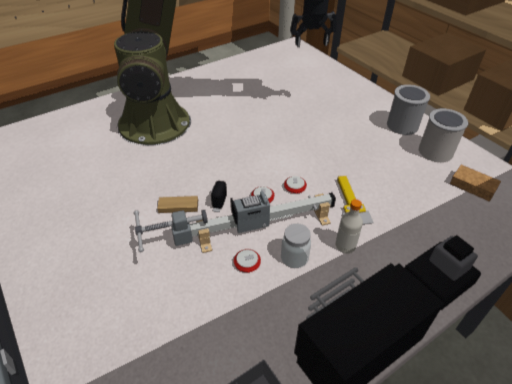

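The top picture shows the screw head at right (385,210), the jaw around (276,175) and the bar's free end at (192,149). The jaw therefore opens to the left in the image. Next I measure with depth.

```bash
python3 - <<'E'
from h import *
W,im=world('top0')
for n,(u,v) in dict(end=(192,149),bar1=(225,160),bar2=(240,165),jaw=(276,175),bar3=(305,184),head=(342,198)).items(): print(n,W[v,u].round(3))
m=(np.abs(W[...,2]-.062)<.004)
v,u=np.nonzero(m); k=(u>185)&(u<330)&(v>140)&(v<200); 
P=W[v[k],u[k]]; 
l=cv2.fitLine(P[:,:2].astype(np.float32),cv2.DIST_HUBER,0,.01,.01).ravel();print(len(P),l,np.degrees(np.arctan2(l[1],l[0])))
j=W[150:200,245:305].reshape(-1,3)
for lo,hi in((.1,.108),(.1085,.113),(.1125,.125)):
    q=j[(j[:,2]>lo)&(j[:,2]<hi)];print(lo,len(q),q.mean(0) if len(q) else 0)
c=im[120:240,170:400];cv2.imwrite('pics/crop.png',cv2.resize(c,None,fx=3.4,fy=3.4,interpolation=cv2.INTER_CUBIC))
E
```

```text
end [0.66  0.231 0.066]
bar1 [0.633 0.143 0.063]
bar2 [0.62  0.103 0.066]
jaw [0.587 0.01  0.112]
bar3 [ 0.575 -0.067  0.063]
head [ 0.533 -0.154  0.112]
824 [0.31131506 0.9503068  0.61326045 0.07782734] 71.8615
0.1 332 [0.5916168  0.01142188 0.10494347]
0.1085 144 [0.59013497 0.00441631 0.11087434]
0.1125 167 [0.59684343 0.02434807 0.11569614]
```

View pics/crop.png

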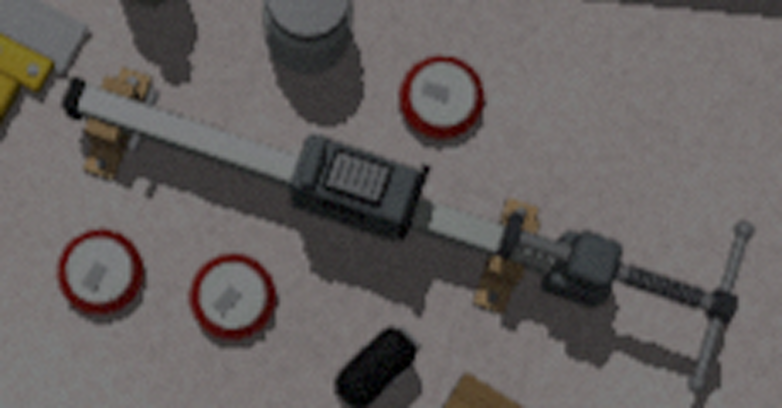

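```bash
cat >> h.py <<'E'
def to_tool(p,yaw=None):
    s=bot.get_state(); Rt=R.from_quat(s['eef_rot']); d=Rt.inv().apply(np.array(p)-s['position'])*1000
    x=Rt.as_matrix()[:,0]; print('clock',s['clock'],'pos',s['position'].round(4) if hasattr(s['position'],'round') else s['position'],'F',np.round(s['force'],2),'yaw',np.degrees(np.arctan2(x[1],x[0])).round(2),'zaxis',Rt.as_matrix()[:,2].round(4),'w',s['gripper_width'])
    print('shift mm',d.round(1)); 
    if yaw is not None:
        Y=np.radians(yaw); T=R.from_matrix(np.array([[np.cos(Y),np.sin(Y),0],[np.sin(Y),-np.cos(Y),0],[0,0,-1]]))
        print('rotvec',(Rt.inv()*T).as_rotvec().round(4))
E
python3 -c "
from h import *
to_tool([.585,-.005,.231],71.8)"
```

```text
clock 0.1 pos [0.2215 0.5032 0.2308] F [ 0.61  0.59 -0.55] yaw 66.24 zaxis [-5.e-04 -1.e-03 -1.e+00] w 0.0853683384022355
shift mm [-3.186e+02  5.374e+02  1.000e-01]
rotvec [-0.0001  0.0011 -0.0971]
```

{"fn": "arm_command", "kwargs": {
  "targets": [
    [-20,34,0,0,0,0,1],
    [-46,78,0,0,0,0,1],
    [-76,128,0,0,0,0,1],
    [-106,179,0,0,0,0,1],
    [-136,229,0,0,0,0,1],
    [-166,280,0,0,0,-0.03,1],
    [-196,330,0,0,0,-0.06,1],
    [-220,370,0,0,0,-0.097,1]
  ],
  "force": 60
}}

```text
clock: 1.1
position: [0.4724, 0.1507, 0.2308]
eef_rot: [0.81, 0.586, -0.001, 0.0]
force: [0.3, 0.7, -0.4]
gripper_width: 0.0002
```

```bash
python3 -c "
from h import *
to_tool([.585,-.005,.231],71.8)"
```

```text
clock 1.1 pos [0.4724 0.1507 0.2308] F [ 0.27  0.7  -0.44] yaw 71.8 zaxis [-8.0e-04 -1.1e-03 -1.0e+00] w 0.00022321223194493416
shift mm [-1.127e+02  1.556e+02 -1.000e-01]
rotvec [-0.0004  0.0013  0.0001]
```

{"fn": "arm_command", "kwargs": {
  "targets": [
    [-20,28,0,0,0,0,1],
    [-48,66,0,0,0,0,1],
    [-76,105,0,0,0,0,1],
    [-98,136,0,0,0,0,1],
    [-112,155,0,0,0,0,1],
    [-112,155,0,0,0,0,1]
  ]
}}

```text
clock: 1.85
position: [0.5849, -0.0052, 0.2301]
eef_rot: [0.811, 0.586, -0.001, -0.0]
force: [-0.3, -0.3, 1.1]
gripper_width: -0.0003
```

```bash
python3 -c "
from h import *
grab('wrist','w1')
W,im=world('w1')
to_tool([.585,-.005,.231],71.8)"
```

```text
clock 1.9 pos [ 0.5845 -0.0043  0.2303] F [-0.81  0.47 -0.6 ] yaw 71.75 zaxis [-1.9e-03 -8.0e-04 -1.0e+00] w 5.7358078606917425e-05
shift mm [-0.5  0.7 -0.7]
rotvec [-0.0015  0.0014 -0.0008]
```

View pics/w1.png

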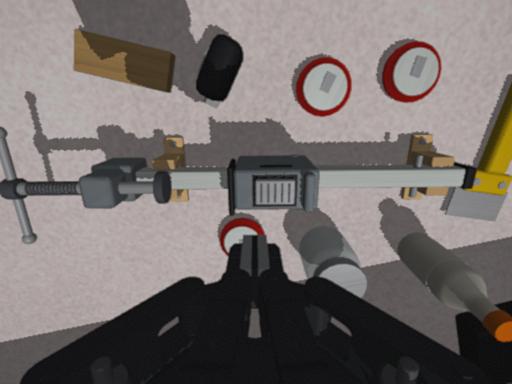

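The wrist view has the button near (275,192), the ridge at (311,190) and the bar running right to its end cap at (468,176). I zoom in for an exact measurement.

```bash
python3 -c "
from h import *
W,im=world('w1')
c=im[145:225,220:330];cv2.imwrite('pics/w1c.png',cv2.resize(c,None,fx=7,fy=7,interpolation=cv2.INTER_CUBIC))
c=im[120:215,330:512];cv2.imwrite('pics/w1d.png',cv2.resize(c,None,fx=4,fy=4,interpolation=cv2.INTER_CUBIC))
np.set_printoptions(linewidth=250)
print((W[192,225:325:2,2]*1000).round(0)); print((W[150:220:2,290,2]*1000).round(0))"
```

```text
[ -1.   2. 110. 110. 110. 104. 105. 106. 106. 106. 106. 105. 105. 107. 107. 110. 113. 114. 113. 113. 113. 113. 113. 114. 113. 114. 114. 112. 113. 112. 114. 113. 114. 112. 112. 107. 106. 106. 106. 107. 117. 119. 119. 118. 118. 105. 105.   1.   1.
   1.]
[  1.   2.   2.  31.  45.  57.  70.  80.  93.  99. 103. 104. 107. 106. 107. 111. 112. 115. 114. 113. 114. 114. 113. 115. 113. 112. 113. 106. 105. 104.   1.   1.   2.   2.   2.]
```

View pics/w1c.png

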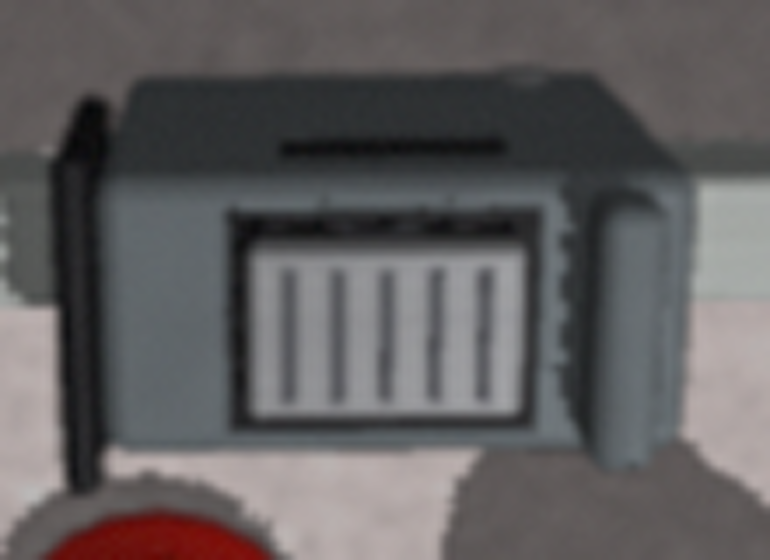

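View pics/w1d.png

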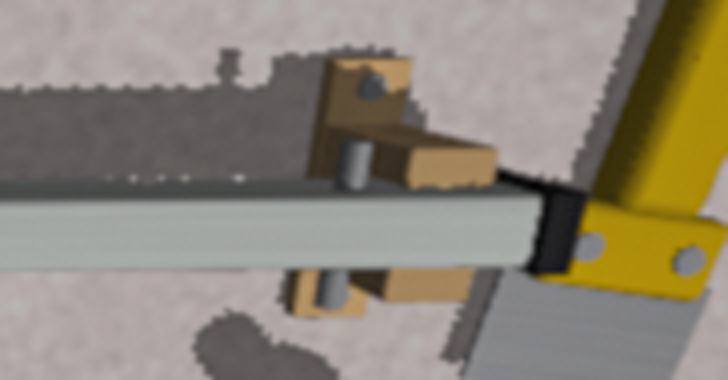

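```bash
cat >> h.py <<'E'
def ray(tag,u,v,z):
    q=load(tag); fx,fy,cx,cy=q['K']; M=R.from_rotvec(q['r']).as_matrix(); c=-M.T@q['t']; d=M.T@np.array([(u-cx)/fx,(v-cy)/fy,1]); return c+d*(z-c[2])/d[2]
E
python3 - <<'E'
from h import *
w='w1'
f=lambda x,y,z:ray(w,220+x/7,145+y/7,z)
B=np.array([f(248,242,.114),f(530,240,.114),f(527,418,.114),f(250,415,.114)]);print(B.round(4));b=B.mean(0);print('button',b.round(4))
a=B[1]-B[0];print('yaw',np.degrees(np.arctan2(a[1],a[0])),np.linalg.norm(a)); a=B[2]-B[3];print('yaw',np.degrees(np.arctan2(a[1],a[0])),np.linalg.norm(a))
rt=(f(632,200,.118)+f(630,460,.118))/2;print('ridge',rt.round(4))
g=lambda x,y,z:ray(w,330+x/4,120+y/4,z)
p1=(g(20,201,.062)+g(20,269,.062))/2;p2=(g(530,196,.062)+g(530,272,.062))/2
d=p2-p1;print('bar',p1.round(4),p2.round(4),np.degrees(np.arctan2(d[1],d[0])))
# left bar part
e=(ray(w,200,170,.062)+ray(w,200,188,.062))/2;print(e)
P=(g(357,140,.054)+g(331,308,.054))/2;print('pin',P.round(4),(g(357,140,.056)-g(331,308,.056)).round(3))
yc=np.array([np.cos(np.radians(71.8)),np.sin(np.radians(71.8))]);xc=np.array([yc[1],-yc[0]])
for n,q in dict(b=b,r=rt,p1=p1,p2=p2,e=e,pin=P).items(): print(n,'along',yc@(q-b)[:2]*1000,'across',xc@(q-b)[:2]*1000)
W,im=world(w)
m=np.abs(W[...,2]-.062)<.003; m[:, :335]=0; m[:150]=0;m[200:]=0
X=W[m]; k=np.abs((X-b)[:,:2]@xc)<.03;X=X[k]; l=cv2.fitLine(X[:,:2].astype(np.float32),cv2.DIST_HUBER,0,.01,.01).ravel();print(len(X),np.degrees(np.arctan2(l[1],l[0])))
E
```

```text
[[ 5.746e-01  4.000e-04  1.140e-01]
 [ 5.868e-01  3.810e-02  1.140e-01]
 [ 6.124e-01  3.050e-02  1.140e-01]
 [ 5.993e-01 -7.500e-03  1.140e-01]]
button [0.5933 0.0154 0.114 ]
yaw 72.11523178031864 0.03966077448644638
yaw 71.03726360538762 0.04016345478472094
ridge [0.6031 0.0477 0.118 ]
bar [0.6165 0.0857 0.062 ] [0.6635 0.2287 0.062 ] 71.80144829657029
[ 0.56673393 -0.06578581  0.062     ]
pin [0.6472 0.1808 0.054 ] [-0.05   0.015  0.   ]
b along 0.0 across 0.0
r along 33.75834823919193 across -0.7904238312281227
p1 along 74.06356814398168 across 0.11690244173867625
p2 along 224.53002527416677 across 0.1130990192928472
e along -85.41159112816446 across 0.14293507397520352
pin along 173.97600044561176 across -0.47889494464347193
2437 72.34319
```

```bash
python3 -c "
from h import *
to_tool([.5949,.0202,.119],71.8)"
```

```text
clock 1.9 pos [ 0.5845 -0.0043  0.2303] F [-0.81  0.47 -0.6 ] yaw 71.75 zaxis [-1.9e-03 -8.0e-04 -1.0e+00] w 5.7358078606917425e-05
shift mm [ 26.7   2.4 111.2]
rotvec [-0.0015  0.0014 -0.0008]
```

{"fn": "arm_command", "kwargs": {
  "targets": [
    [8,1,20,0,0,0,1],
    [20,2,50,0,0,0,1],
    [26.7,2.4,80,0,0,0,1],
    [26.7,2.4,98,0,0,0,1],
    [26.7,2.4,106,0,0,0,1],
    [26.7,2.4,109,0,0,0,1],
    [26.7,2.4,109,0,0,0,1]
  ]
}}

```text
clock: 2.78
position: [0.5952, 0.0201, 0.122]
eef_rot: [0.81, 0.586, -0.001, 0.0]
force: [0.8, 0.9, 0.2]
gripper_width: -0.0
```

```bash
python3 -c "
from h import *
grab('wrist','w2')
to_tool([.5949,.0202,.107],71.8)
W,im=world('w2')
c=im[130:270,170:370];cv2.imwrite('pics/w2c.png',cv2.resize(c,None,fx=4,fy=4,interpolation=cv2.INTER_CUBIC))"
```

```text
clock 2.825 pos [0.5952 0.02   0.122 ] F [0.43 0.02 0.45] yaw 71.74 zaxis [-7.e-04 -9.e-04 -1.e+00] w -8.363956123676419e-05
shift mm [ 0.1 -0.3 15. ]
rotvec [-0.0004  0.0011 -0.0011]
```

View pics/w2c.png

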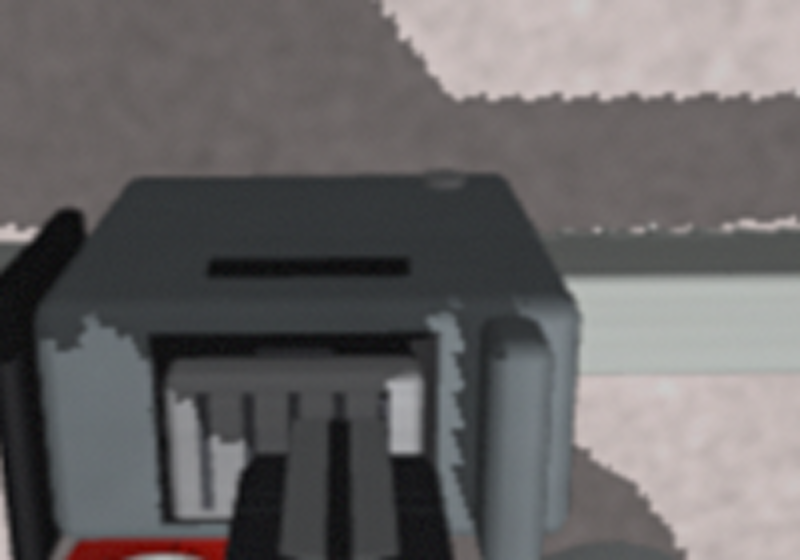

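The shut tips hang over the button, to the left of the ridge, and clear of it. Now I press down in small steps.

{"fn": "arm_command", "kwargs": {
  "targets": [
    [0,0,4,0,0,0,1],
    [0,0,7,0,0,0,1],
    [0,0,10,0,0,0,1],
    [0,0,12.5,0,0,0,1],
    [0,0,12.5,0,0,0,1]
  ]
}}

```text
clock: 3.45
position: [0.5952, 0.0201, 0.1096]
eef_rot: [0.81, 0.586, -0.001, 0.0]
force: [-1.9, 0.4, 3.4]
gripper_width: -0.0001
```

```bash
python3 -c "
from h import *
to_tool([.5949,.0202,.107],71.8)"
```

```text
clock 3.45 pos [0.5952 0.0201 0.1096] F [-1.95  0.36  3.38] yaw 71.74 zaxis [-7.e-04 -9.e-04 -1.e+00] w -6.039763853146523e-05
shift mm [ 0.  -0.3  2.6]
rotvec [-0.0004  0.0011 -0.001 ]
```

{"fn": "arm_command", "kwargs": {
  "targets": [
    [0,0,1,0,0,0,1],
    [0,0,2,0,0,0,1],
    [0,0,2.8,0,0,0,1],
    [0,0,2.8,0,0,0,1]
  ]
}}

```text
clock: 3.95
position: [0.5952, 0.02, 0.1071]
eef_rot: [0.81, 0.586, -0.0, 0.0]
force: [-3.9, 0.5, 6.0]
gripper_width: -0.0002
```

{"fn": "arm_command", "kwargs": {
  "targets": [
    [0,0,0.5,0,0,0,1],
    [0,0,0.8,0,0,0,1],
    [0,0,0.8,0,0,0,1]
  ]
}}

```text
clock: 4.32
position: [0.5953, 0.0201, 0.107]
eef_rot: [0.81, 0.586, -0.0, 0.0]
force: [-5.2, 0.2, 11.3]
gripper_width: -0.0003
```

{"fn": "arm_command", "kwargs": {
  "targets": [
    [1,0,0.6,0,0,0,1],
    [3,0,0.6,0,0,0,1],
    [6,0,0.6,0,0,0,1],
    [10,0,0.6,0,0,0,1],
    [14,0,0.6,0,0,0,1],
    [18,0,0.6,0,0,0,1],
    [22,0,0.6,0,0,0,1],
    [26,0,0.6,0,0,0,1]
  ]
}}

```text
clock: 5.32
position: [0.6033, 0.045, 0.107]
eef_rot: [0.81, 0.586, -0.0, 0.0]
force: [-7.0, 0.0, 11.9]
gripper_width: 0.0002
```

```bash
python3 -c "
from h import *
grab('wrist','w3')
to_tool([.5949,.0202,.107],71.8)
W,im=world('w3')
c=im[130:270,170:370];cv2.imwrite('pics/w3c.png',cv2.resize(c,None,fx=4,fy=4,interpolation=cv2.INTER_CUBIC))"
```

```text
clock 5.375 pos [0.6034 0.0454 0.107 ] F [-6.16  1.91 10.1 ] yaw 71.76 zaxis [-4.e-04 -8.e-04 -1.e+00] w 7.938663486090681e-06
shift mm [-26.6  -0.2  -0. ]
rotvec [-0.0001  0.0009 -0.0007]
```

View pics/w3c.png

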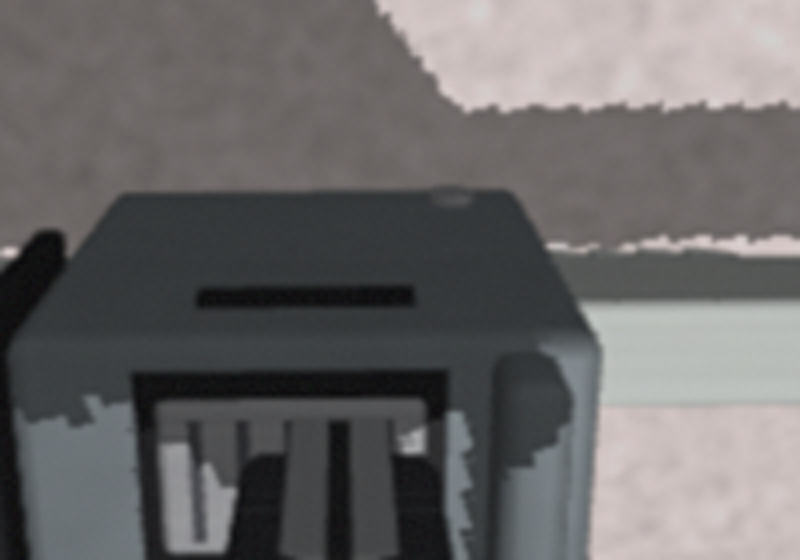

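The jaw is being carried along, with the tip still on the button in the same place. I keep going at a gentle speed.

{"fn": "arm_command", "kwargs": {
  "targets": [
    [3,-0.2,0.6,0,0,0,1],
    [8,-0.3,0.6,0,0,0,1],
    [14,-0.3,0.6,0,0,0,1],
    [21,-0.3,0.6,0,0,0,1],
    [28,-0.3,0.6,0,0,0,1],
    [35,-0.3,0.6,0,0,0,1],
    [42,-0.3,0.6,0,0,0,1],
    [48,-0.3,0.6,0,0,0,1]
  ]
}}

```text
clock: 6.38
position: [0.6181, 0.0914, 0.107]
eef_rot: [0.81, 0.586, -0.0, 0.0]
force: [-6.8, 0.2, 10.8]
gripper_width: -0.0
```

```bash
python3 -c "
from h import *
to_tool([.5952,.0201,.107],71.8)"
```

```text
clock 6.375 pos [0.6181 0.0914 0.107 ] F [-6.84  0.24 10.81] yaw 71.77 zaxis [-4.e-04 -6.e-04 -1.e+00] w -2.901486115950536e-06
shift mm [-74.9   0.6   0.1]
rotvec [-0.0002  0.0007 -0.0006]
```

{"fn": "arm_command", "kwargs": {
  "targets": [
    [4,0,0.6,0,0,0,1],
    [10,0,0.6,0,0,0,1],
    [17,0,0.6,0,0,0,1],
    [24,0,0.6,0,0,0,1],
    [31,0,0.6,0,0,0,1],
    [36,0,0.6,0,0,0,1],
    [40,0,0.6,0,0,0,1],
    [42,0,0.6,0,0,0,1]
  ]
}}

```text
clock: 7.38
position: [0.631, 0.1317, 0.107]
eef_rot: [0.81, 0.586, -0.0, -0.0]
force: [-7.9, -0.5, 10.9]
gripper_width: -0.0001
```

```bash
python3 -c "
from h import *
grab('wrist','w4')
to_tool([.5952,.0201,.107],71.8)
W,im=world('w4')
c=im[120:270,170:370];cv2.imwrite('pics/w4c.png',cv2.resize(c,None,fx=4,fy=4,interpolation=cv2.INTER_CUBIC))"
```

```text
clock 7.425 pos [0.631  0.1319 0.107 ] F [-7.28  2.32  9.92] yaw 71.79 zaxis [-8.e-04 -3.e-04 -1.e+00] w -0.0002592443142589063
shift mm [-1.174e+02  9.000e-01  1.000e-01]
rotvec [-0.0007  0.0005 -0.0002]
```

View pics/w4c.png

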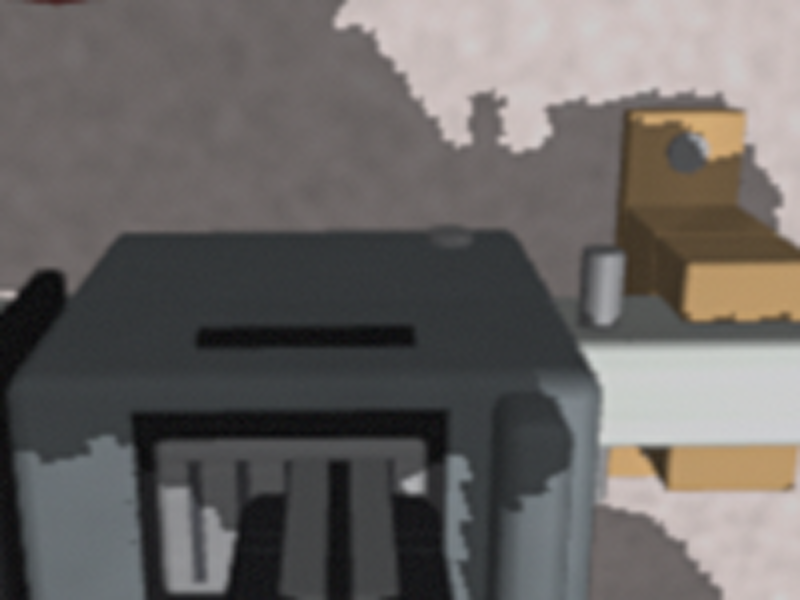

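The pin is just ahead of the jaw now, with a few mm left. I slow down and watch for contact.

{"fn": "arm_command", "kwargs": {
  "targets": [
    [1.5,0,0.6,0,0,0,1],
    [3,0,0.6,0,0,0,1],
    [4.5,0,0.6,0,0,0,1],
    [6,0,0.6,0,0,0,1],
    [7,0,0.6,0,0,0,1],
    [8,0,0.6,0,0,0,1],
    [8,0,0.6,0,0,0,1]
  ]
}}

```text
clock: 8.3
position: [0.6337, 0.139, 0.107]
eef_rot: [0.81, 0.586, -0.0, 0.0]
force: [-5.0, -3.6, 7.7]
gripper_width: -0.0002
```

```bash
python3 -c "
from h import *
to_tool([.5952,.0201,.107],71.8)"
```

```text
clock 8.3 pos [0.6337 0.139  0.107 ] F [-5.01 -3.58  7.74] yaw 71.78 zaxis [-3.e-04 -1.e-03 -1.e+00] w -0.000202232544285597
shift mm [-125.     0.6    0.2]
rotvec [-0.      0.001  -0.0004]
```

{"fn": "arm_command", "kwargs": {
  "targets": [
    [1,0,0.7,0,0,0,1],
    [2,0,0.7,0,0,0,1],
    [3,0,0.7,0,0,0,1],
    [4,0,0.7,0,0,0,1],
    [4,0,0.7,0,0,0,1]
  ]
}}

```text
clock: 8.93
position: [0.6354, 0.1421, 0.107]
eef_rot: [0.81, 0.586, -0.0, 0.001]
force: [-1.6, -5.1, 7.6]
gripper_width: -0.0001
```

```bash
python3 -c "
from h import *
grab('wrist','w5')
to_tool([.5952,.0201,.107],71.8)
W,im=world('w5')
c=im[120:270,170:370];cv2.imwrite('pics/w5c.png',cv2.resize(c,None,fx=4,fy=4,interpolation=cv2.INTER_CUBIC))"
```

```text
clock 8.975 pos [0.6354 0.1422 0.107 ] F [-2.54 -5.26  7.87] yaw 71.76 zaxis [ 9.0e-04 -1.8e-03 -1.0e+00] w -0.00017301495142769727
shift mm [-128.5    0.     0.2]
rotvec [ 0.0015  0.0014 -0.0006]
```

View pics/w5c.png

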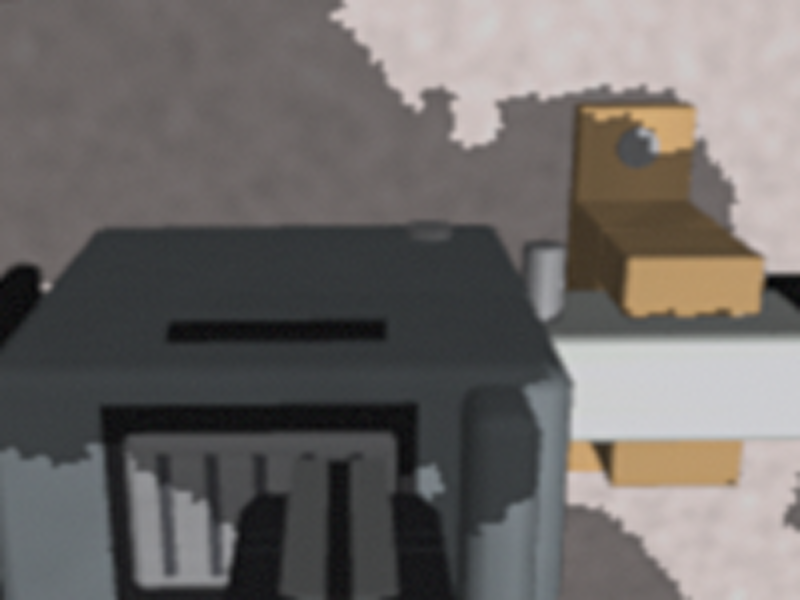

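The jaw has slipped back about 30 crop pixels relative to the tip, with the pin right at its rear edge, so it stands against the pin. I lift straight up to let the button spring up.

{"fn": "arm_command", "kwargs": {
  "targets": [
    [0,0,-2,0,0,0,1],
    [0,0,-6,0,0,0,1],
    [0,0,-12,0,0,0,1],
    [0,0,-30,0,0,0,1],
    [0,-6,-60,0,0,0,1],
    [-20,-25,-100,0,0,0,1],
    [-40,-40,-125,0,0,0,1],
    [-40,-40,-125,0,0,0,1]
  ]
}}

```text
clock: 9.98
position: [0.5848, 0.1166, 0.2355]
eef_rot: [0.81, 0.586, 0.002, 0.002]
force: [1.0, 0.5, -0.7]
gripper_width: -0.0002
```

```bash
python3 -c "
from h import *
grab('wrist','w6');grab('top','top6');grab('scene','scene6')
to_tool([.5952,.0201,.107],71.8)
W,im=world('w6')
cv2.imwrite('pics/w6.png',cv2.resize(im,(800,600)))
a=cv2.imread('pics/top0.png')[90:270,130:400];b=cv2.imread('pics/top6.png')[90:270,130:400]
cv2.imwrite('pics/cmp.png',cv2.resize(np.vstack([a,b]),None,fx=1.65,fy=1.65))"
```

```text
clock 10.125 pos [0.5849 0.1172 0.2314] F [-0.01  0.1  -0.55] yaw 71.77 zaxis [ 1.0e-04 -1.8e-03 -1.0e+00] w -0.00011033902588669526
shift mm [-88.8  40.1 124.6]
rotvec [ 0.0007  0.0017 -0.0006]
```

View pics/w6.png

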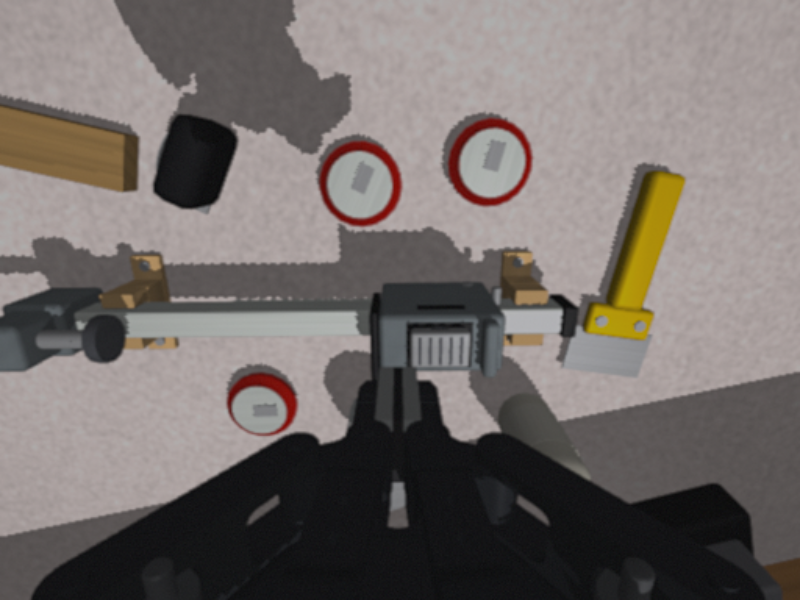

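View pics/cmp.png

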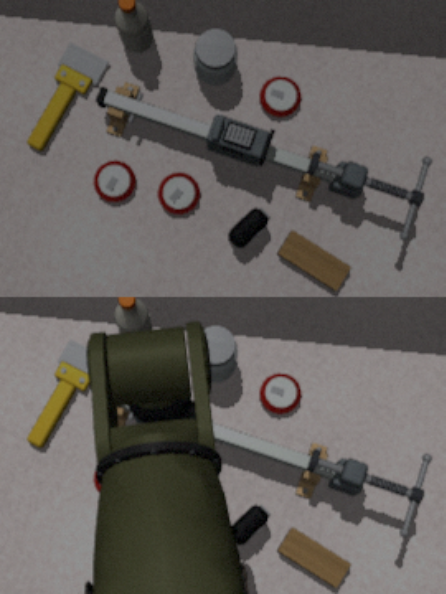

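The jaw now stands at the pin and the other things look unmoved. Last I measure the jaw position and the button's height.

```bash
python3 - <<'E'
from h import *
W,im=world('w6'); W1,_=world('w1')
yc=np.array([np.cos(np.radians(71.8)),np.sin(np.radians(71.8))]);b=np.array([.5933,.0154])
np.set_printoptions(linewidth=220)
print((W[224,250:322:2,2]*1000).round(0))
def ridge(W):
    q=W[(W[...,2]>.1155)&(W[...,2]<.122)]; d=q[:,:2]-b; al=d@yc*1e3; ac=d@[yc[1],-yc[0]]*1e3; al=al[(abs(ac)<20)&(al>-40)&(al<200)]; return len(al),np.median(al),np.percentile(al,[5,95])
print(ridge(W1),ridge(W))
c=im[170:250,230:370];cv2.imwrite('pics/w6c.png',cv2.resize(c,None,fx=5.7,fy=5.7,interpolation=cv2.INTER_CUBIC))
E
```

```text
[106. 106. 104. 106. 106. 107. 107. 115. 116. 117. 115. 116. 116. 116. 116. 115. 116. 116. 115. 116. 115. 115. 115. 116. 116. 114. 105. 106. 107. 109. 117. 117. 119. 118. 119. 105.]
(369, np.float64(32.823738254261634), array([28.82209363, 37.43939047])) (833, np.float64(135.3859825789591), array([107.04202013, 160.40462925]))
```

View pics/w6c.png

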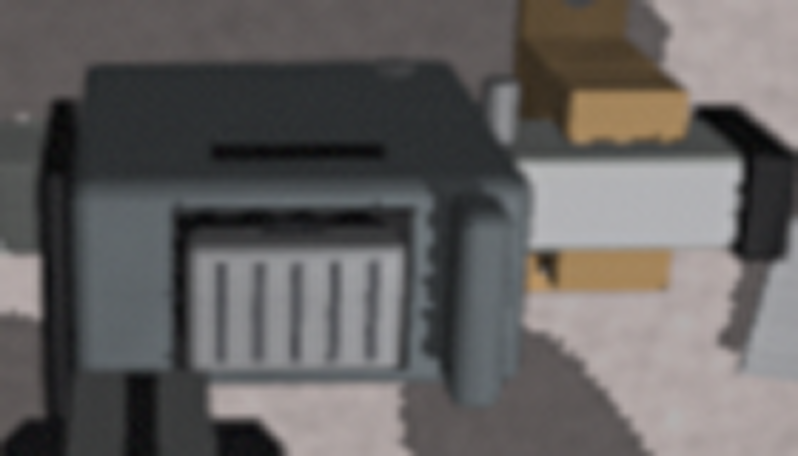

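```bash
python3 - <<'E'
from h import *
yc=np.array([np.cos(np.radians(71.8)),np.sin(np.radians(71.8))])
f=lambda x,y,z:ray('w6',230+x/5.7,170+y/5.7,z)
c=sum(f(x,y,.115) for x,y in((190,245),(405,245),(405,370),(192,370)))/4
r=(f(485,210,.118)+f(480,400,.118))/2
e=(f(739,158,.062)+f(735,248,.062))/2
p=f(502,80,.054)
for n,q in dict(btn=c,ridge=r,barend=e,pin=p).items(): print(n,q.round(4),yc@(q[:2]-[.5933,.0154])*1000)
s=bot.get_state();print(s['force'],s['position'])
E
```

```text
btn [0.6319 0.1335 0.115 ] 124.26878592232072
ridge [0.6409 0.1659 0.118 ] 157.78261437884464
barend [0.663  0.2296 0.062 ] 225.27188822194952
pin [0.6225 0.1889 0.054 ] 173.92007162173724
[-0.01400867  0.09999859 -0.55280006] [0.58487661 0.11716258 0.23144807]
```

```bash
python3 -c "
from h import *
print(bot.sign_off(), bot.get_state()['clock'])"
```

```text
the job is handed in; nothing more can be done
the job is handed in; nothing more can be done
```

The bar clamp is fully open and locked: the jaw stands against the stop pin and the button has sprung back up. I handed the job in at about 10 s.

- **How it was done:** with the gripper shut, I pressed the button down until the fingertip stopped at 107 mm. I held it there with about 8–12 N and moved along the bar. Friction on the button carried the jaw, so the tip never reached the thumb ridge. When the jaw met the pin, the tip slid about 4 mm further on the button with the jaw standing still. I then lifted straight up.
- **Jaw position:** it moved 124.3 mm, against about 124 mm expected from the measured pin position. The rear face is therefore at the pin to within the roughly 2 mm calibration.
- **Button:** the depth image shows its top at 115–116 mm, which is fully up.
- **Surroundings:** everything I could see in the last pictures looked where it started. The arm hid part of the top view, and the jar and most of the glue bottle were hidden in the wrist view.
- **Arm clear:** it is about 120 mm above the clamp, with force readings near zero.
- **A check that failed:** an automatic ridge measurement from depth in the final picture was useless, because it mixed in the button top at nearly the same height. I measured the button, ridge and pin by picking their pixels instead, and these agreed.
- **Sideways force:** up to about 8 N acted on the tool across the bar during the push, with no visible effect.

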